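# Find the rocking drip cover on the tap deck and seat it

### The job

One of the four identical drip covers on the bar's tap deck has not been pushed home. Press the covers near an edge to find the one that rocks, then press that one over its middle until it is fully home and level. Use the fingertips only: do not lift any cover out, leave the other things on the bar where they are, and finish with the hand clear.

Things in the scene. Friction and masses are not known exactly. Their poses are not given: they have to be found in the camera images.
- cover_a: one of four identical slotted stainless drip covers, 100 x 100 mm, 14 mm thick, about 0.35 kg, lying level in its box on the deck, 3 mm play at each side; origin: centre of its underside, 26 mm above the work surface at the start, loose or not (top face at 40 mm); axes along its sides, z up. Names are dealt at random: any of the four may be the loose one
- cover_b: as cover_a, in another box. All four: a seated cover rests on a ledge along all its sides and does not give. The loose one stands on a half-entered push-in stud (20 mm square) under its middle, its ledge 8 mm below it
- cover_c: as cover_a, in another box. All four: if loose and pressed near a side with 2 to 3 N, that side dips until it meets the ledge (the cover tips about 0.2 rad; a fingertip set down 36 mm from its middle goes 3 to 5 mm lower than on a seated cover); let go, it falls back level
- cover_d: as cover_a, in another box. All four: if loose and pressed over its middle (within about 6 mm of it) with 10 to 15 N, it sinks 8 mm on to its ledge and stays there, firm, its top face at 32 mm
- deck: low aluminium slab on the bar, 170 mm (x) by 520 mm (y), 16 mm high, fixed, carrying the four drip boxes in a row along its y axis, 122 mm apart; origin: centre of its underside. The boxes' steel rims, 119 mm square outside, stand 30 to 36 mm above the work surface, unequal by chance: how far a cover stands above its rim says nothing of its seat
- glass: empty beer glass standing on the bar beyond the deck, 68 mm across, 120 mm tall; origin: centre of its underside
- bottle: closed amber bottle standing on the bar beyond the deck, 62 mm across, 170 mm tall; origin: centre of its underside
- coasters: round stack of coasters, 92 mm across, 20 mm high, on the robot's side of the deck; origin: centre of its underside
- opener: bottle opener lying on the robot's side of the deck, about 130 mm long, 32 mm wide, 12 mm high, wooden handle and steel head; origin: near its middle, on its underside, x along it to the head
Mind the look-alikes: they are no part of the job. What is shaped like the cover_b but green or turquoise is not meant. Leave any turquoise look-alike of the cover_a alone.

How it is judged:
On the way, in this order (a step that is already met when the one before it is completed fails the run):
1. the loose cover has been pressed near an edge and rocks (tips by more than 0.06 rad) (angle between any of cover_a, cover_b, cover_c, cover_d's own z axis and vertical above 0.06 rad), for 0.1 s.
2. one cover has been pressed home: it lies at least 6.5 mm lower than at the start, level (((height (world z) of cover_a below 0.0195 m and angle between cover_a's own z axis and vertical below 0.035 rad) or (height (world z) of cover_b below 0.0195 m and angle between cover_b's own z axis and vertical below 0.035 rad) or (height (world z) of cover_c below 0.0195 m and angle between cover_c's own z axis and vertical below 0.035 rad) or (height (world z) of cover_d below 0.0195 m and angle between cover_d's own z axis and vertical below 0.035 rad))), for 0.2 s.
At the end, for the whole second after the job is handed in: The loose cover lies on its ledge, at least 6.5 mm lower than at the start; all four covers are level within 0.035 rad (2 degrees), in their boxes (moved less than 14 mm, undersides below 28.5 mm) and at rest; glass, bottle, coasters and opener are within 30 mm of where they stood ((height (world z) of cover_a between 0.015 and 0.0195 m or height (world z) of cover_b between 0.015 and 0.0195 m or height (world z) of cover_c between 0.015 and 0.0195 m or height (world z) of cover_d between 0.015 and 0.0195 m) and angle between each of cover_a, cover_b, cover_c, cover_d's own z axis and vertical below 0.035 rad and height (world z) of each of cover_a, cover_b, cover_c, cover_d below 0.0285 m and distance of each of cover_a, cover_b, cover_c, cover_d from where it was at the start of the episode below 0.014 m and linear speed of each of cover_a, cover_b, cover_c, cover_d below 0.02 m/s and distance of each of glass, bottle, coasters, opener from where it was at the start of the episode below 0.03 m); the robot touches nothing.
It fails at once if a cover is lifted or levered out of its box (its middle rises by more than 15 mm) (height (world z) of any of cover_a, cover_b, cover_c, cover_d above 0.041 m).
It fails at once if the glass, bottle, coasters or opener is moved by more than 30 mm (distance of any of glass, bottle, coasters, opener from where it was at the start of the episode above 0.03 m).
It also fails if it takes over 51 s, if anything falls off the work surface, if the arm or the gripper's body presses on something with over 40 N, if the wrist force passes 120 N, or if a joint passes its speed limit or range.

### The arm

A 6-joint arm with a two-finger parallel gripper is mounted at the origin on the work surface. World frame = base frame: x ahead of the robot, y to its left, z up, the work surface at z = 0. Lengths are in m, angles in rad, forces in N, time in s.
With the tool pointing down it reaches from about 0.4 to 0.825 m from the base axis. Payload 7 kg.
Tool frame: the origin (TCP) lies at the centre of the arm's flange, where the gripper is bolted on; the fingertips stand 178 mm ahead of it and the grasp point (between the pads) lies 159 mm ahead of it; z points along the fingers, y is the direction in which the jaws open and shut (so a half turn about z gives the same grasp; the last joint's range is limited). The gripper opens to 88 mm and grips with 3 to 60 N. Pads are 19 mm wide; open, the fingers measure 130 mm over their backs; the gripper's body (78 mm by 193 mm) begins 47 mm behind the grasp point.
Start: joints at [1.417, 0.359, 0.012, 0, -1.224, -0.288], TCP at [0.289, 0.61, 0.405] pointing down, gripper open.
Joint ranges: [-3.07, 3.07], [-1.43, 2.12], [-1.02, 1.25], [-3.03, 1.67], [-3.05, -0], [-3.03, 3.03]. Speed limits (rad/s): [2.39, 2.39, 3.01, 3.14, 3.14, 3.14].

### API

Orientations are given as [roll, pitch, yaw] about the fixed x, y, z axes, in that order (R = Rz(yaw) Ry(pitch) Rx(roll)).
In Python, from station import * gives the robot as it stands.
- The arm moves only by the tool send_rows, never from a script. Its argument "motion" is a list of rows, each an object with "offset": the shift along the tool's x, y, z in cm, a list of three; "turn": the turn about the tool's z in degrees. In form: [{"offset": [x, y, z], "turn": turn}, ...]. A call has 1 to 8 rows; each row is the pose to reach, as a shift and turn from the pose commanded when the call began, along the tool's axes at that moment; what a row does not reach only later rows make up. A row lasts 1/10 s, in which the tool goes at most 50 mm and 8.59 degrees, less where a joint would pass 70% of its speed; a pose out of reach is approached as far as the arm can. A call with a gripper value outside its range is refused whole. "hand" is the opening, from -1 (shut) to 1 (fully open), set as the call begins (left out, the last holds). The fingers move at their own pace and stop on an object; "squeeze" is the grip in N (left out, the last holds). Time passes only in rows, so rows that repeat a pose let the fingers close. It gives the time, the measured TCP pose, the force and the opening at its end, in the units of the state.
- get_state(): the state, without advancing time (a new reading comes with each control period).
- grab_frame(name): name is "side" or "top"; returns a dict with "frame" (420x560x3 uint8, blue, green, red), "range_z" (420x560 float32, m along the optical axis (not along the pixel's ray), 0 where there is no reading), "vertical_fov" (degrees; the focal length in pixels is half the picture's height over the tangent of half this angle, whatever the lens; pixels are square), "cx", "cy" (the principal point, pixels), "cam_to_world" (4x4, takes a point from camera to world coordinates). Camera axes: x right, y up, looking along -z (the intrinsics and any distortion apply to the point x, -y, -z); pixel columns grow to the right and rows downward; lengths in m; the calibration is good to about 2 mm. A picture is of the moment at which its call begins.
- job_done(): hands the job in, once; it reports no verdict.
The state is a dict: "t": time; "q": joint angles; "qd": joint speeds; "joint_efforts": joint torques, N m; "eef_pos": TCP position; "ee_rot": TCP orientation; "force": force on the tool from outside, world axes, zero at the start; "moment": the same for the moment, N m; "width": finger opening in m.
Only numpy, scipy, OpenCV 4.12 (cv2) and the standard library are available. Lean on these libraries where they do the work, as an engineer would, in place of code of your own. Each camera call takes 0.05 s, during which the arm holds its last target. There are 200 camera calls.

## Working session

There is one attempt and no reset: what is moved stays moved. The work goes in short steps, Python scripts to look and compute and a tool call to move; the robot and the scene stay as the last step left them, time stands still between calls to the robot, and variables do not carry over. Pictures are saved under pics/ and viewed, about 8 in all and at most 12, crops included, and the job is handed in when it is done.

Besides the shell and the picture viewer there is one more tool, called as name(argument=value, ...), one argument or row to a line, values as JSON. send_rows: Moves the arm, as the interface text tells. Its arguments: {"type":"object","properties":{"motion":{"type":"array"},"hand":{"type":"number"},"squeeze":{"type":"number"}},"required":["motion"]}

```bash
mkdir -p pics; cat > h.py <<'E'
from station import *
import numpy as np, cv2
def world(f,u,v,z=None):
    H=f["frame"].shape[0]; fl=H/2/np.tan(np.radians(f["vertical_fov"])/2)
    d=np.array([(u-f["cx"])/fl,-(v-f["cy"])/fl,-1.]); T=np.array(f["cam_to_world"])
    r=T[:3,:3]@d; o=T[:3,3]
    if z is not None: return o+r*(z-o[2])/r[2]
    return o+r*f["range_z"][int(v),int(u)]
E
python3 - <<'E'
from h import *
for n in ("top","side"):
    f=grab_frame(n); cv2.imwrite(f"pics/{n}0.png",f["frame"]); np.save(n+"0.npy",f,allow_pickle=True)
    print(n,{k:f[k] for k in f if k not in("frame","range_z")})
s=get_state();print(s)
E
```

```text
top {'vertical_fov': 53.906352179552734, 'cx': 273.715299172268, 'cy': 214.93215043882194, 'cam_to_world': array([[ 2.78983129e-03,  9.97900249e-01, -6.47094243e-02,
         5.24492874e-01],
       [-9.99996107e-01,  2.78694635e-03, -1.34848611e-04,
        -8.25377020e-03],
       [ 4.57762316e-05,  6.47095486e-02,  9.97904140e-01,
         8.44353103e-01],
       [ 0.00000000e+00,  0.00000000e+00,  0.00000000e+00,
         1.00000000e+00]])}
side {'vertical_fov': 53.220945988705196, 'cx': 279.7846490356029, 'cy': 209.0401321261149, 'cam_to_world': array([[-0.97124531,  0.16456776, -0.17204648,  0.39622894],
       [-0.2374393 , -0.72255937,  0.64925383,  0.67697513],
       [-0.01746755,  0.67143534,  0.74085726,  0.83059175],
       [ 0.        ,  0.        ,  0.        ,  1.        ]])}
{'t': 0.1, 'q': array([ 1.41712252e+00,  3.59325197e-01,  1.11747516e-02, -3.00455842e-04,
       -1.22411414e+00, -2.88149352e-01]), 'qd': array([-0.00012419, -0.00219465,  0.00184531,  0.00011477,  0.000254  ,
       -0.00110911]), 'joint_efforts': array([-4.20828264e-04, -5.84164596e+01,  2.93753421e+01,  7.01551482e+00,
        1.02330212e-02, -4.67171731e-05]), 'eef_pos': array([0.28852323, 0.61004643, 0.40382178]), 'ee_rot': array([ 3.14010466e+00, -1.46465263e-04, -4.41925345e-01]), 'force': array([ 0.50735938, -0.52662121,  0.06577747]), 'moment': array([-0.03413587, -0.03691027,  0.04867645]), 'width': 0.08736968402247326}
```

View pics/top0.png

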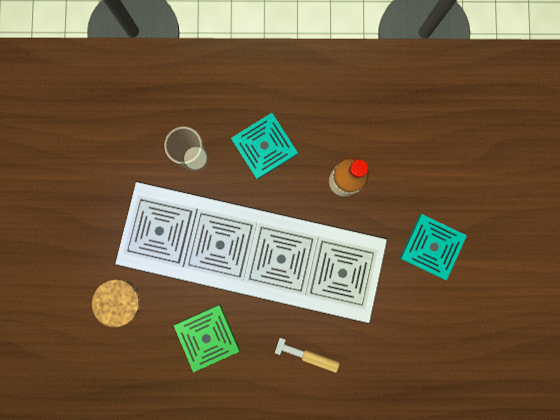

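View pics/side0.png

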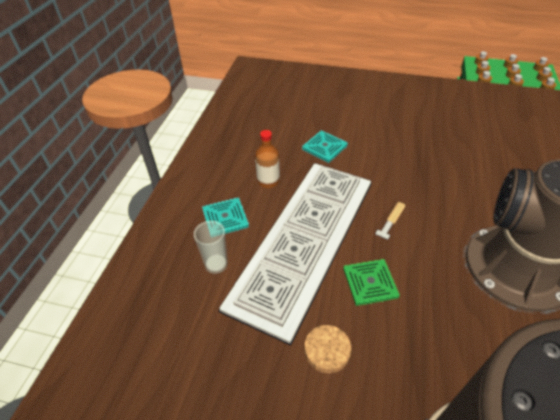

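The four steel covers are at top-view pixels (159,231), (220,245), (281,259) and (342,273). The look-alikes are turquoise at (264,145) and (434,247) and green at (206,338), and I'll leave those alone. The glass is near (184,146), the bottle (347,178), the coasters (115,303) and the opener (308,355).

```bash
python3 - <<'E'
from h import *
f=np.load("top0.npy",allow_pickle=True).item()
P=[]
for u,v in [(159,231),(220,245),(281,259),(342,273)]:
    w=world(f,u,v,.04);P.append(w);print(w.round(4),[world(f,u+a,v+b)[2].round(4) for a,b in((0,10),(25,0),(14,14))])
P=np.array(P);d=np.diff(P,axis=0);print(np.linalg.norm(d,axis=1),np.arctan2(d[:,1],d[:,0]))
for u,v in [(135,183),(385,239),(369,322),(116,264)]: print("deck",world(f,u,v,.016).round(4))
for n,u,v,z in [("glass",184,146,.12),("bottle",359,168,.17),("coast",115,303,.02),("op",308,355,.01)]: print(n,world(f,u,v,z).round(3))
c=f["frame"][175:330,105:395]; cv2.imwrite("pics/crop.png",cv2.resize(c,None,fx=2.7,fy=2.7,interpolation=cv2.INTER_CUBIC))
E
```

```text
[0.5447 0.2151 0.04  ] [np.float64(0.0372), np.float64(0.0382), np.float64(0.0364)]
[0.5178 0.096  0.04  ] [np.float64(0.0407), np.float64(0.0379), np.float64(0.0413)]
[ 0.4911 -0.0225  0.04  ] [np.float64(0.0391), np.float64(0.0366), np.float64(0.0351)]
[ 0.4645 -0.1405  0.04  ] [np.float64(0.0395), np.float64(0.0365), np.float64(0.0419)]
[0.1220503  0.12151904 0.12099124] [-1.79262226 -1.79262226 -1.79262226]
deck [0.6421 0.2723 0.016 ]
deck [ 0.5305 -0.2311  0.016 ]
deck [ 0.3666 -0.1971  0.016 ]
deck [0.4793 0.3062 0.016 ]
glass [0.694 0.152 0.12 ]
bottle [ 0.646 -0.149  0.17 ]
coast [0.403 0.305 0.02 ]
op [ 0.301 -0.077  0.01 ]
```

View pics/crop.png

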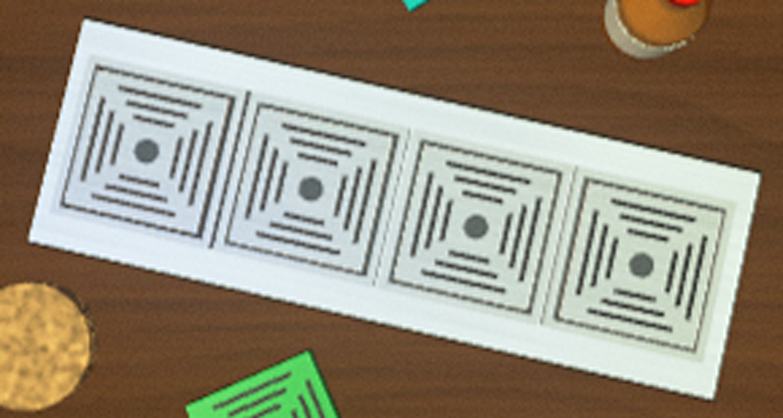

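The crop confirms four grey steel covers with centre discs at full-image pixels (159.4,230.9), (220.2,245.0), (281.3,258.7) and (342.4,273.1). I'll close the fingers, set the jaw axis along the deck's row, and press each cover 36 mm from its centre on the robot's side.

```bash
cat >> h.py <<'E'
from scipy.spatial.transform import Rotation as Ro
DY=-0.222; dx=np.array([np.cos(DY),np.sin(DY)]); dy=np.array([-dx[1],dx[0]])
_f=np.load("top0.npy",allow_pickle=True).item()
C=[world(_f,u,v,.04)[:2] for u,v in [(159.4,230.9),(220.2,245),(281.3,258.7),(342.4,273.1)]]
def go(xy,ztip):
    s=get_state(); R=Ro.from_euler("xyz",s["ee_rot"])
    d=np.r_[xy,ztip+.178]-s["eef_pos"]
    dyaw=(DY-s["ee_rot"][2]+np.pi/2)%np.pi-np.pi/2
    print("t",round(s["t"],2),"off cm",(R.inv().apply(d)*100).round(2),"turn",round(-np.degrees(dyaw),1),"tip",(s["eef_pos"]-[0,0,.178]).round(4),"F",s["force"].round(2))
E
python3 -c "
from h import *
print(np.array(C))
go(C[0]-.036*dx,.06)
for i in range(4): print(C[i]-.036*dx)
for i in range(3): print(Ro.from_euler('z',0.0).as_matrix()[:2,:2].T@(C[i+1]-C[i]))"
```

```text
[[ 0.54487761  0.21432243]
 [ 0.5178295   0.09564886]
 [ 0.49167324 -0.0230847 ]
 [ 0.46428353 -0.14130288]]
t 0.1 off cm [36.58 25.57 16.63] turn -12.6 tip [0.2885 0.61   0.2258] F [ 0.51 -0.53  0.07]
[0.50976109 0.22224895]
[0.48271297 0.10357538]
[ 0.45655671 -0.01515819]
[ 0.429167   -0.13337637]
[-0.02704811 -0.11867357]
[-0.02615626 -0.11873357]
[-0.02738971 -0.11821818]
```

send_rows(
  motion=[
    {"offset": [36.6, 25.6, 8], "turn": -12.6},
    {"offset": [36.6, 25.6, 8], "turn": -12.6},
    {"offset": [36.6, 25.6, 8], "turn": -12.6},
    {"offset": [36.6, 25.6, 8], "turn": -12.6},
    {"offset": [36.6, 25.6, 8], "turn": -12.6},
    {"offset": [36.6, 25.6, 8], "turn": -12.6},
    {"offset": [36.6, 25.6, 8], "turn": -12.6},
    {"offset": [36.6, 25.6, 8], "turn": -12.6},
  ],
  hand=-1,
  squeeze=20,
)

```text
t: 0.9
eef_pos: [0.4842, 0.2663, 0.3338]
ee_rot: [3.142, 0.0, -0.222]
force: [0.9, 0.8, -0.3]
width: 0.0291
```

```bash
python3 -c "
from h import *
go(C[0]-.036*dx,.06);print(get_state()['width'])"
```

```text
t 0.9 off cm [3.46 3.74 9.58] turn 0.0 tip [0.4842 0.2663 0.1558] F [ 0.85  0.81 -0.28]
0.029133663691919567
```

send_rows(
  motion=[
    {"offset": [2, 2, 6], "turn": 0},
    {"offset": [2, 2, 6], "turn": 0},
    {"offset": [2, 2, 6], "turn": 0},
    {"offset": [2, 2, 6], "turn": 0},
    {"offset": [2, 2, 6], "turn": 0},
  ],
)

```text
t: 1.4
eef_pos: [0.4991, 0.2453, 0.2755]
ee_rot: [-3.14, -0.001, -0.221]
force: [0.2, 0.5, 0.4]
width: 0.0003
```

```bash
python3 -c "
from h import *
go(C[0]-.036*dx,.045);print(get_state()['width'])"
```

```text
t 1.4 off cm [1.54 2.03 5.24] turn 0.1 tip [0.4991 0.2453 0.0975] F [0.23 0.54 0.43]
0.00027792905703439663
```

send_rows(
  motion=[
    {"offset": [1.5, 2, 2.5], "turn": 0},
    {"offset": [1.5, 2, 4.5], "turn": 0},
    {"offset": [1.5, 2, 5.2], "turn": 0},
    {"offset": [1.5, 2, 5.2], "turn": 0},
    {"offset": [1.5, 2, 5.2], "turn": 0},
  ],
)

```text
t: 1.9
eef_pos: [0.5094, 0.2225, 0.2233]
ee_rot: [-3.14, -0.001, -0.221]
force: [0.3, -0.3, 0.1]
width: 0.0006
```

```bash
python3 -c "
from h import *
go(C[0]-.036*dx,.038)"
```

```text
t 1.9 off cm [0.04 0.02 0.73] turn 0.1 tip [0.5094 0.2225 0.0453] F [ 0.33 -0.27  0.11]
```

Now step down gently.

send_rows(
  motion=[
    {"offset": [0, 0, 0.2], "turn": 0},
    {"offset": [0, 0, 0.35], "turn": 0},
    {"offset": [0, 0, 0.5], "turn": 0},
    {"offset": [0, 0, 0.6], "turn": 0},
    {"offset": [0, 0, 0.6], "turn": 0},
    {"offset": [0, 0, 0.6], "turn": 0},
  ],
)

```text
t: 2.5
eef_pos: [0.509, 0.2216, 0.2163]
ee_rot: [-3.142, 0.0, -0.222]
force: [-3.1, 1.5, 3.9]
width: 0.0004
```

send_rows(
  motion=[
    {"offset": [0, 0, 0.1], "turn": 0},
    {"offset": [0, 0, 0.2], "turn": 0},
    {"offset": [0, 0, 0.2], "turn": 0},
    {"offset": [0, 0, 0.2], "turn": 0},
  ],
)

```text
t: 2.9
eef_pos: [0.509, 0.2215, 0.2143]
ee_rot: [3.142, 0.0, -0.222]
force: [-5.9, 2.5, 6.8]
width: 0.0002
```

```bash
python3 - <<'E'
from h import *
s=get_state();print(s['eef_pos'],s['force'],s['moment'])
f=grab_frame("side")
cv2.imwrite("pics/s1.png",cv2.resize(f["frame"][170:350,190:400],None,fx=3.2,fy=3.2,interpolation=cv2.INTER_CUBIC))
E
```

```text
[0.50897679 0.22153171 0.21434456] [-5.87592976  2.48850212  6.82226651] [0.65549489 2.07508401 0.09667224]
```

View pics/s1.png

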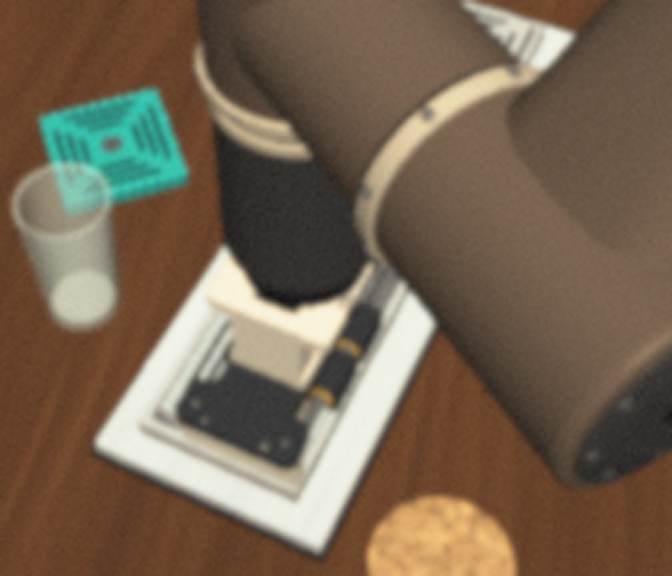

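The view is mostly blocked by the hand. The tip went about 3.7 mm below the seated height with only a few newtons, so this cover probably rocks. I'll check it against its neighbour.

send_rows(
  motion=[
    {"offset": [0, 0, -0.4], "turn": 0},
    {"offset": [0, 0, -0.8], "turn": 0},
    {"offset": [0, 0, -2], "turn": 0},
    {"offset": [0, 0, -2], "turn": 0},
  ],
)

```text
t: 3.35
eef_pos: [0.5098, 0.2218, 0.2359]
ee_rot: [-3.14, -0.002, -0.222]
force: [0.2, 0.3, 0.0]
width: 0.0005
```

```bash
python3 - <<'E'
from h import *
go(C[1]-.036*dx,.046)
E
```

```text
t 3.35 off cm [-0.05 12.13  1.17] turn 0.0 tip [0.5098 0.2218 0.0579] F [0.18 0.29 0.01]
```

send_rows(
  motion=[
    {"offset": [0, 4, 0], "turn": 0},
    {"offset": [0, 8, 0], "turn": 0},
    {"offset": [0, 12.1, 0], "turn": 0},
    {"offset": [0, 12.1, 0.4], "turn": 0},
    {"offset": [0, 12.1, 0.8], "turn": 0},
    {"offset": [0, 12.1, 1.2], "turn": 0},
    {"offset": [0, 12.1, 1.2], "turn": 0},
  ],
)

```text
t: 4.05
eef_pos: [0.4827, 0.1041, 0.2215]
ee_rot: [3.141, 0.0, -0.221]
force: [0.4, 0.6, 0.1]
width: 0.0009
```

send_rows(
  motion=[
    {"offset": [0, 0, 0.2], "turn": 0},
    {"offset": [0, 0, 0.35], "turn": 0},
    {"offset": [0, 0, 0.5], "turn": 0},
    {"offset": [0, 0, 0.6], "turn": 0},
    {"offset": [0, 0, 0.6], "turn": 0},
    {"offset": [0, 0, 0.6], "turn": 0},
  ],
)

```text
t: 4.65
eef_pos: [0.4825, 0.1039, 0.2182]
ee_rot: [-3.141, -0.001, -0.22]
force: [-10.9, 1.4, 28.5]
width: 0.0006
```

B stopped firm at 40.2 mm with 28 N. The first cover gave way to 36.3 mm at 7 N, so the first one is loose. I'll move to its middle.

send_rows(
  motion=[
    {"offset": [0, 0, -0.8], "turn": 0},
    {"offset": [0, 0, -2], "turn": 0},
    {"offset": [0, -4, -2], "turn": 0},
    {"offset": [1.8, -8, -2], "turn": 0},
    {"offset": [3.6, -12.1, -2], "turn": 0},
    {"offset": [3.6, -12.1, -2], "turn": 0},
    {"offset": [3.6, -12.1, -2], "turn": 0},
  ],
)

```text
t: 5.35
eef_pos: [0.5444, 0.2145, 0.2354]
ee_rot: [3.141, 0.001, -0.221]
force: [-0.2, -0.6, -0.1]
width: 0.0004
```

```bash
python3 - <<'E'
from h import *
go(C[0],.042)
E
```

```text
t 5.35 off cm [0.06 0.   1.54] turn 0.1 tip [0.5444 0.2145 0.0574] F [-0.22 -0.63 -0.13]
```

send_rows(
  motion=[
    {"offset": [0, 0, 0.6], "turn": 0},
    {"offset": [0, 0, 1.1], "turn": 0},
    {"offset": [0, 0, 1.5], "turn": 0},
    {"offset": [0, 0, 1.7], "turn": 0},
    {"offset": [0, 0, 1.8], "turn": 0},
    {"offset": [0, 0, 1.8], "turn": 0},
  ],
)

```text
t: 5.95
eef_pos: [0.5442, 0.2133, 0.2183]
ee_rot: [3.142, -0.0, -0.222]
force: [-0.2, -0.1, 0.5]
width: 0.0002
```

send_rows(
  motion=[
    {"offset": [0, 0, 0.1], "turn": 0},
    {"offset": [0, 0, 0.2], "turn": 0},
    {"offset": [0, 0, 0.3], "turn": 0},
    {"offset": [0, 0, 0.4], "turn": 0},
    {"offset": [0, 0, 0.4], "turn": 0},
  ],
)

```text
t: 6.45
eef_pos: [0.5442, 0.2134, 0.2149]
ee_rot: [-3.141, -0.0, -0.222]
force: [-2.0, -2.0, 7.4]
width: -0.0
```

send_rows(
  motion=[
    {"offset": [0, 0, 0.1], "turn": 0},
    {"offset": [0, 0, 0.2], "turn": 0},
    {"offset": [0, 0, 0.3], "turn": 0},
    {"offset": [0, 0, 0.4], "turn": 0},
    {"offset": [0, 0, 0.5], "turn": 0},
    {"offset": [0, 0, 0.5], "turn": 0},
  ],
)

```text
t: 7.05
eef_pos: [0.5442, 0.2134, 0.2104]
ee_rot: [-3.142, -0.001, -0.222]
force: [-4.4, -1.3, 12.5]
width: 0.0003
```

send_rows(
  motion=[
    {"offset": [0, 0, 0.1], "turn": 0},
    {"offset": [0, 0, 0.15], "turn": 0},
    {"offset": [0, 0, 0.15], "turn": 0},
    {"offset": [0, 0, 0.15], "turn": 0},
  ],
)

```text
t: 7.45
eef_pos: [0.5442, 0.2134, 0.2103]
ee_rot: [-3.141, -0.001, -0.221]
force: [-9.6, -3.0, 25.1]
width: -0.0
```

The cover is firm at 32.3 mm with 25 N, so it is home. I'll lift off and check.

send_rows(
  motion=[
    {"offset": [0, 0, -0.5], "turn": 0},
    {"offset": [0, 0, -2], "turn": 0},
    {"offset": [0, 0, -6], "turn": 0},
    {"offset": [0, 0, -10], "turn": 0},
    {"offset": [0, 0, -14], "turn": 0},
    {"offset": [0, 0, -16], "turn": 0},
    {"offset": [0, 0, -16], "turn": 0},
  ],
)

```text
t: 8.15
eef_pos: [0.545, 0.214, 0.3716]
ee_rot: [-3.136, -0.005, -0.222]
force: [0.7, 0.2, 0.0]
width: 0.0002
```

send_rows(
  motion=[
    {"offset": [-5, -5, 0], "turn": 0},
    {"offset": [-9, -9, 0], "turn": 0},
    {"offset": [-11, -12, 0], "turn": 0},
    {"offset": [-13, -15, 0], "turn": 0},
    {"offset": [-13, -20, 0], "turn": 0},
    {"offset": [-13, -24, 0], "turn": 0},
    {"offset": [-13, -24, 0], "turn": 0},
  ],
)

```text
t: 8.85
eef_pos: [0.4702, 0.4806, 0.365]
ee_rot: [3.14, 0.0, -0.219]
force: [-0.7, -0.3, -1.0]
width: 0.0006
```

```bash
python3 - <<'E'
from h import *
s=get_state();print(s['t'],s['eef_pos'],s['force'])
f=grab_frame("top")
g=np.zeros((420,560),np.uint8)
for g0,n in((_f,"before"),(f,"after")):
  for i,c in enumerate([(159,231),(220,245),(281,259),(342,273)]):
    p=np.array([world(g0,u,v) for u in range(c[0]-18,c[0]+19) for v in range(c[1]-18,c[1]+19) if g0["range_z"][v,u]>0])
    A=np.c_[p[:,:2]-p[:,:2].mean(0),np.ones(len(p))];k=np.linalg.lstsq(A,p[:,2],rcond=None)[0]
    print(n,i,"z",k[2].round(4),"slope",k[:2].round(4),len(p))
cv2.imwrite("pics/t2.png",f["frame"])
E
```

```text
8.85 [0.47023533 0.48059113 0.36504889] [-0.69814764 -0.31791653 -0.96965086]Traceback (most recent call last):
  File "<stdin>", line 5, in <module>
NameError: name '_f' is not defined. Did you mean: 'f'?
```

```bash
python3 - <<'E'
from h import *
f0=np.load("top0.npy",allow_pickle=True).item()
f=grab_frame("top")
for g0,n in((f0,"before"),(f,"after")):
  for i,c in enumerate([(159,231),(220,245),(281,259),(342,273)]):
    p=np.array([world(g0,u,v) for u in range(c[0]-18,c[0]+19) for v in range(c[1]-18,c[1]+19) if g0["range_z"][v,u]>0])
    A=np.c_[p[:,:2]-p[:,:2].mean(0),np.ones(len(p))];k=np.linalg.lstsq(A,p[:,2],rcond=None)[0]
    print(n,i,"z",k[2].round(4),"slope",k[:2].round(4),len(p))
cv2.imwrite("pics/t2.png",f["frame"]);print(get_state()['qd'].round(3))
E
```

```text
before 0 z 0.0387 slope [ 0.0012 -0.0033] 1365
before 1 z 0.0389 slope [ 0.0008 -0.0029] 1365
before 2 z 0.0388 slope [-0.0024 -0.0025] 1364
before 3 z 0.0387 slope [-0.0012 -0.0004] 1360
after 0 z 0.0308 slope [-0.001  -0.0014] 1362
after 1 z 0.0388 slope [ 0.0028 -0.0019] 1365
after 2 z 0.0388 slope [-0.0004  0.0005] 1365
after 3 z 0.0387 slope [-0.0025 -0.0011] 1364
[-0.017 -0.034 -0.027  0.002 -0.004  0.001]
```

View pics/t2.png

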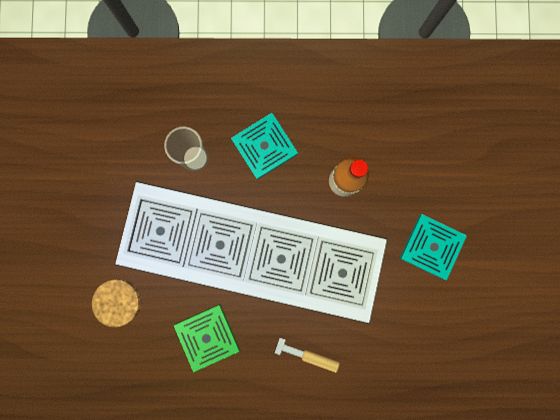

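The picture shows the leftmost cover at (160,231) now 7.9 mm lower and level. Everything else is where it was and the hand is clear, so I'm handing in.

```bash
python3 -c "
from station import *
print(job_done())"
```

```text
the job is handed in; nothing more can be done
None
```

The loose cover, the leftmost one in the top view, is now pressed home and level, and the job is handed in.

- **Finding it:** pressed 36 mm from its middle, the leftmost cover let the fingertips go down to 36.3 mm at about 7 N. Its neighbour stopped firm at 40.2 mm with 28 N. I did not press-test the other two, since only one cover is loose.
- **Rocking not seen directly:** the hand blocked the view while I pressed near the edge. That the cover tipped is judged from the fingertip height and force only.
- **Pressing it home:** over its middle it sank under about 7 to 12 N and then held firm, with the fingertips at 32.3 mm and 25 N.
- **Last checks:** by camera depth that cover is 7.9 mm lower than at the start, and its slope is below 0.003. The other three covers are unchanged and level. The glass, bottle, coasters, opener and look-alikes show no movement in the final picture. The hand is clear, and the clock stood at about 9 s of the 51 s allowed.
- **Disagreement:** camera heights read about 1.2 mm lower than the stated ones before and after pressing, which is within the 2 mm calibration.

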